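# Lock a circuit board in its turning frame and hold it at the balance point

## Robot

A 7-joint arm with a two-finger parallel gripper is mounted at the origin on the work surface. World frame = base frame: x ahead of the robot, y to its left, z up, the work surface at z = 0. Lengths are in m, angles in rad, forces in N, time in s.
With the tool pointing down it reaches from about 0.425 to 0.925 m from the base axis. Payload 6.8 kg.
Tool frame: the origin (TCP) lies on the mounting face of the last link; the fingertips stand 173 mm ahead of it and the grasp point (between the pads) lies 155 mm ahead of it; z points along the fingers, y is the line along which they close (so a half turn about z gives the same grasp; the last joint's range is limited). The gripper opens to 85 mm and grips with 20 to 120 N. Pads are 22 mm wide; open, the fingers measure 114 mm over their backs; the gripper's body (76 mm by 85 mm) begins 54 mm behind the grasp point. The pads swing forward as they close: fully open they stand 13 mm farther back than shut.
Start: joints at [-1.424, 0.477, 0.022, 1.555, -0.011, 1.109, -0.083], TCP at [0.17, 0.653, 0.405] pointing down, gripper open.
Joint ranges: [-2.96, 2.96], [-0.34, 2.1], [-1.41, 1.46], [0.24, 2.44], [-1.37, 4.51], [0.17, 1.92], [-2.96, 2.96]. Speed limits (rad/s): [2.39, 2.39, 3.14, 3.14, 3.14, 3.14, 3.14].

## Interface

Orientations are given as a unit quaternion [w, x, y, z].
In Python, from station import bot gives the robot as it stands. The module is installed in compiled form; this text tells all that it offers.
- The arm moves only by the shell command python3 -m pendant 'ROWS' [FORCE]. ROWS is JSON, a list of rows, each a list of 5 numbers: the finger opening in m, from 0 to 0.0854, then the shift along the tool's x, y, z in m, then the turn about the tool's z in degrees. In form: [[jaw, x, y, z, yaw], ...]. A call has 1 to 12 rows; each row shifts and turns the commanded pose from where the row before left it, along the tool's axes as they then stand; what a row does not reach is not made up. A row lasts 1/12 s, in which the tool goes at most 41.7 mm and 7.16 degrees, less where a joint would pass 70% of its speed; a pose out of reach is approached as far as the arm can. A call with a gripper value outside its range is refused whole. The fingers move at their own pace and stop on an object; FORCE is the grip in N (left out, the last holds). Time passes only in rows, so rows that do not move let the fingers close. It gives the time, the measured TCP pose, the force, the opening and the grip force at its end, in the units of the state.
- bot.get_obs(): the state, without advancing time (a new reading comes with each control period).
- bot.read_camera(name): name is "scene" or "side" or "wrist"; returns (picture, depth): 384x512x3 uint8, blue, green, red; 384x512 float32, m along the optical axis (not along the pixel's ray), 0 where there is no reading.
- bot.camera_model(name): a dict with "intrinsics" (3x3 intrinsics, pixels), "R" (3x3) and "t" (3): a world point X has camera coordinates R X + t. Camera axes: x right, y down, z forward; pixel columns grow to the right and rows downward; lengths in m; the calibration is good to about 2 mm. A picture is of the moment at which its call begins: read the wrist's pose just before it. camera_model takes no time and is no camera call; for the wrist camera it gives the pose at the moment of the call.
- bot.hand_in(): hands the job in; it is judged then, once.
Trained networks look in the newest picture that a camera, given by its name, has taken for a name from the list of things; names that differ only in an ending like _2 or _b are one class to them, and where a whole thing is asked for, a point or a joint stands for the part that bears it (a point fixed in the world has none). Each returns a list of dicts, best first, with "score" (0 to 1); they miss things now and then, are a little off and sometimes report something else, mostly with a low value. They report only what shows in the picture. A call takes as long as a camera call.
- bot.boxes_of(name, camera): "at" ([column, row] in pixels, amid what is visible of it).
- bot.trace(name, camera): "mask" (384x512 bool, what is visible of it) and "at" ([column, row] in pixels, amid what is visible of it).
- bot.pinpoint(name, camera): "at" ([column, row] in pixels: a listed point, or the origin of a listed thing).
The state is a dict: "t": time; "q": joint angles; "joint_vel": joint speeds; "joint_torque": joint torques, N m; "eef_pos": TCP position; "tool_rot": TCP orientation; "contact_force": force on the tool from outside, world axes, zero at the start; "torque": the same for the moment, N m; "gripper_width": opening from 0.0 (shut) to 1.0 (fully open); "grasp_force": force on a finger pad.
Only numpy, scipy, OpenCV 4.12 (cv2) and the standard library are available. Lean on these libraries where they do the work, as an engineer would, in place of code of your own. Each camera call takes 0.05 s, during which the arm holds its last target. There are 200 camera calls.

## Task

With the board frame lying flat, swing the yellow retainer bar down across the circuit board until it rests fully in its catch. Then take the frame by its red grip bar and swing it up to its balance point, where the board stands straight upright and would fall neither way, so that both faces can be inspected. Finish still holding the red grip bar with the frame steady at the balance point; never let the frame go over to the far side, and leave the solder spool, the tin and the screwdriver where they are.

Things in the scene. Friction and masses are not known exactly. Their poses are not given: they have to be found in the camera images.
- stand: Fixed dark steel base plate (170 mm in x, 210 in y, 12 thick, x -20 to +150 mm from the origin) with two blue uprights (12 mm thick, 85 high, at x +70, y +-94 mm) carrying the frame's hinge. Origin on the table. x points level from the grip bar's side (robot's side) to the hinge, y left along the hinge axis, z up. Its place and yaw vary.
- frame_hinge (a point): Middle of the frame's hinge axis, 70 mm above the table and 70 mm along the stand's +x from its origin. The hinge axis is level, along the stand's y.
- board_frame (a joint): Angle (rad) of the aluminium frame with the green board: 162 mm wide, reaching 110 mm from the hinge, 10 thick, parts up to 16 high on both faces, about 0.25 to 0.45 kg. 0 = flat on its rests on the stand's -x side (start); 1.571 = straight upright, its balance point. The hinge is free: below that it falls back flat, beyond it over to the far side (stop at 2.6).
- grip_bar: Round red roller grip along the hinge axis (y), 10 mm thick, 102 long, 155 mm from the hinge, between two 8 mm legs at y +-56 mm: free window 45 x 102 mm between bar and frame, free space below. Origin: its middle; frame flat: 70 mm high, 85 mm to -x of the stand's origin; upright: 225 mm high, over the hinge. It rolls about its own axis, so a gripper can keep pointing down.
- retainer (a joint): Angle (rad) of the yellow retainer bar to the frame: 0 = flat across the board, its end in the brass catch (a stop holds it there), 1.571 = standing square to the board. It starts raised, at 0.9 to 1.5. Its hinge is stiff (about 0.05 N m of friction): it stays where it is left and is pushed over with about 1 N.
- retainer_pivot (a point): Pivot of the retainer, at the left (+y) edge of the frame; with the frame flat, 85 mm above the table, 18 mm on the -x side of the stand's origin and 82 mm to its +y. The pivot axis lies along the stand's x while the frame is flat.
- retainer_tip (a point): Middle of the free end of the yellow retainer bar, 162 mm from its pivot. The bar is 14 mm wide (along x), 8 mm thick, centred on the line from pivot to tip, and when closed runs from the pivot towards -y.
- spool: Bystander: metal solder spool standing upright, 52 mm in diameter, 42 mm high; origin at the centre of its underside.
- tin: Bystander: flat red tin, 71 mm in diameter, 24 mm high; origin at the centre of its underside.
- screwdriver: Bystander: screwdriver lying on the table; its x axis runs from handle to tip.

How it is judged:
On the way:
1. the retainer rests in its catch while the frame still lies flat (value of joint retainer below 0.06 rad and value of joint board_frame below 0.15 rad), for 0.2 s.
At the end, for the whole second after the job is handed in: The frame stands still within 0.1 rad of straight upright (joint 1.471 to 1.671), the fingers hold its red grip bar (contact above 1 N), and the retainer is still in its catch (below 0.1 rad) (value of joint board_frame between 1.471 and 1.671 rad and velocity of joint board_frame between -0.1 and 0.1 rad/s and value of joint retainer below 0.1 rad and contact force between the fingers and grip_bar above 1 N); the arm keeps its last pose, push and grip.
It fails at once if the frame goes over to the far side (beyond 1.9 rad) (value of joint board_frame above 1.9 rad).
It fails at once if the spool, tin or screwdriver is moved more than 25 mm (distance of any of spool, tin, screwdriver from where it was at the start of the episode above 0.025 m).
It also fails if it takes over 51 s, if anything falls off the work surface, if the arm or the gripper's body presses on something with over 40 N, if the wrist force passes 120 N, or if a joint passes its speed limit or range.

## Working session

There is one attempt and no reset: what is moved stays moved. The work goes in short steps, Python scripts to look and compute and a shell command to move; the robot and the scene stay as the last step left them, time stands still between calls to the robot, and variables do not carry over. Pictures are saved under pics/ and viewed, at most 10 in all, crops included, and the job is handed in when it is done.

```bash
mkdir -p pics
cat > h.py <<'E'
import numpy as np, cv2
from station import bot
from scipy.spatial.transform import Rotation as R
def pt(cam,at,depth):
    m=bot.camera_model(cam);K=np.array(m["intrinsics"]);c,r=int(round(at[0])),int(round(at[1]))
    w=depth[max(r-2,0):r+3,max(c-2,0):c+3];w=w[w>0]
    z=np.median(w) if w.size else np.nan
    return np.array(m["R"]).T@(z*np.linalg.inv(K)@[at[0],at[1],1]-np.array(m["t"]))
def ray_z(cam,at,h):
    m=bot.camera_model(cam);K=np.array(m["intrinsics"]);Rm=np.array(m["R"])
    o=-Rm.T@np.array(m["t"]);d=Rm.T@np.linalg.inv(K)@[at[0],at[1],1]
    return o+d*(h-o[2])/d[2]
E
python3 - <<'E'
from h import *
o=bot.get_obs();print(o["t"],o["eef_pos"],o["tool_rot"],o["contact_force"])
np.set_printoptions(precision=4,suppress=True)
H={"grip_bar":.07,"frame_hinge":.07,"retainer_pivot":.085,"stand":0}
ims=[]
for cam in("scene","side"):
    im,d=bot.read_camera(cam);ims.append(im)
    for n in("grip_bar","frame_hinge","retainer_pivot","retainer_tip","stand","spool","tin","screwdriver"):
        for x in bot.pinpoint(n,cam)[:1]:
            print(cam,n,round(x["score"],2),np.round(x["at"]),pt(cam,x["at"],d),ray_z(cam,x["at"],H[n]) if n in H else "")
cv2.imwrite("pics/a.png",cv2.resize(np.vstack(ims),None,fx=.78,fy=.78))
E
```

```text
0.0 [0.17005483 0.65293249 0.4037111 ] [-3.93630326e-05  1.27025473e-01  9.91899016e-01 -9.32835662e-04] [ 0.06990183 -0.26931431 -0.09644611]
scene grip_bar 0.73 [300. 169.] [0.4542 0.129  0.0717] [0.4525 0.1289 0.07  ]
scene frame_hinge 0.61 [278. 210.] [0.5977 0.0957 0.0729] [0.5953 0.0954 0.07  ]
scene retainer_pivot 0.66 [325. 189.] [0.5356 0.1951 0.098 ] [0.5232 0.1961 0.085 ]
scene retainer_tip 0.56 [326. 140.] [0.2419 0.1914 0.0031] 
scene stand 0.84 [288. 213.] [0.6017 0.1168 0.0734] [0.5412 0.1136 0.    ]
scene spool 0.92 [391. 268.] [0.6713 0.3552 0.022 ] 
scene tin 0.85 [231. 172.] [ 0.4464 -0.0531  0.0219] 
scene screwdriver 0.61 [196. 196.] [ 0.5276 -0.1288  0.0004] 
side frame_hinge 0.69 [242. 206.] [0.611  0.1033 0.0717] [0.6115 0.1009 0.07  ]
side retainer_pivot 0.95 [274. 228.] [0.5302 0.2015 0.0935] [0.5313 0.1908 0.085 ]
side retainer_tip 0.71 [273. 154.] [ 0.5844 -0.2617  0.0024] 
side stand 0.65 [276. 235.] [0.5267 0.2047 0.0802] [0.5368 0.1068 0.    ]
side spool 0.77 [196. 316.] [0.6462 0.3762 0.0273] 
side tin 0.57 [328. 197.] [ 0.4227 -0.0315  0.0173] 
side screwdriver 0.74 [285. 178.] [ 0.5361 -0.1318  0.0026]
```

View pics/a.png

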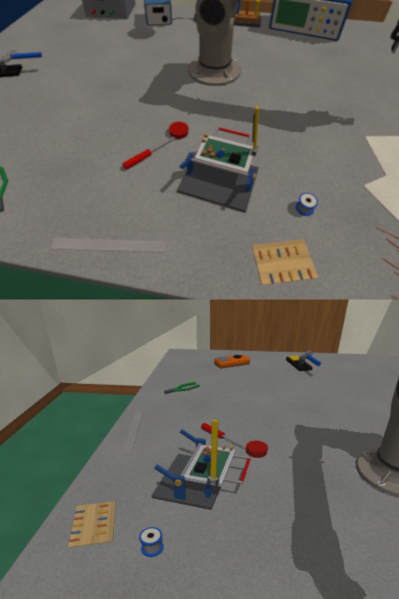

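The scene shows the stand near (0.54, 0.11) with a yaw of about -13°. The retainer stands almost vertical at its left, at about (325, 165). The tin is beside the grip bar on the right, and the spool is to the far left. I'll approach the bar from its left with the fingers shut.

```bash
python3 -m pendant '[[0,-0.033,-0.018,0,0],[0,-0.033,-0.018,0,0],[0,-0.033,-0.018,0,0],[0,-0.033,-0.018,0,0],[0,-0.033,-0.018,0,0],[0,-0.033,-0.018,0,0],[0,-0.033,-0.018,0,0],[0,-0.033,-0.018,0,0],[0,-0.033,-0.018,0,0],[0,-0.033,-0.018,0,0],[0,-0.033,-0.018,0,0],[0,-0.033,-0.018,0,0]]' 40
python3 -m pendant '[[0,-0.033,-0.018,0,0],[0,-0.033,-0.018,0,0],[0,0,0,0,0],[0,0,0,0,0]]'
cat >> h.py <<'E'
def tool(target):
    o=bot.get_obs();return R.from_quat(np.roll(o["tool_rot"],-1)).as_matrix().T@(np.array(target)-o["eef_pos"])
E
python3 - <<'E'
from h import *
np.set_printoptions(precision=4,suppress=True)
o=bot.get_obs();print(o["t"],o["eef_pos"],o["tool_rot"],o["contact_force"])
H={"grip_bar":.07,"frame_hinge":.07,"retainer_pivot":.085,"stand":0}
ims=[]
for cam in("scene","side","wrist"):
    im,d=bot.read_camera(cam);ims.append(im)
    for n in("grip_bar","frame_hinge","retainer_pivot"):
        for x in bot.pinpoint(n,cam)[:1]:
            print(cam,n,round(x["score"],2),np.round(x["at"]),ray_z(cam,x["at"],H[n]))
    for x in bot.trace("grip_bar",cam)[:1]:
        v,u=np.nonzero(x["mask"]);P=np.array([ray_z(cam,(a,b),.07)[:2] for a,b in zip(u,v)])
        if len(P)>20:
            w,V=np.linalg.eigh(np.cov(P.T));print(cam,"bar",x["score"],len(P),P.mean(0),V[:,1],np.ptp(P@V[:,1]))
cv2.imwrite("pics/b.png",np.hstack([ims[0][100:330,130:430],ims[2]])if 0 else ims[2])
E
```

```text
t: 1.9
eef_pos: [0.5, 0.3429, 0.405]
tool_rot: [0.0, 0.127, 0.992, 0.0]
contact_force: [0.0, 0.7, -0.4]
gripper_width: -0.0
grasp_force: 0.0
t: 2.23
eef_pos: [0.5555, 0.2901, 0.4047]
tool_rot: [0.0, 0.13, 0.992, -0.0]
contact_force: [0.0, 1.3, 0.6]
gripper_width: 0.004
grasp_force: 0.0
2.2333 [0.5555 0.2901 0.4047] [ 0.0005  0.1299  0.9915 -0.0004] [0.0367 1.2783 0.5796]
scene grip_bar 0.66 [287. 214.] [0.6027 0.1155 0.07  ]
scene frame_hinge 0.74 [280. 214.] [0.6052 0.1003 0.07  ]
scene retainer_pivot 0.96 [327. 190.] [0.5247 0.2004 0.085 ]
scene bar 0.55 151 [0.4507 0.1232] [0.1708 0.9853] 0.09889503262451979
side grip_bar 0.45 [317. 218.] [0.4472 0.1269 0.07  ]
side frame_hinge 0.74 [244. 202.] [0.6103 0.0881 0.07  ]
side retainer_pivot 0.69 [274. 228.] [0.5303 0.1916 0.085 ]
wrist grip_bar 0.97 [ 73. 129.] [0.4553 0.1269 0.07  ]
wrist frame_hinge 0.75 [110. 262.] [0.6061 0.1009 0.07  ]
wrist retainer_pivot 0.69 [160. 187.] [0.5319 0.1964 0.085 ]
wrist bar 0.78 1054 [0.4532 0.1272] [0.1575 0.9875] 0.10481799873617761
```

View pics/b.png

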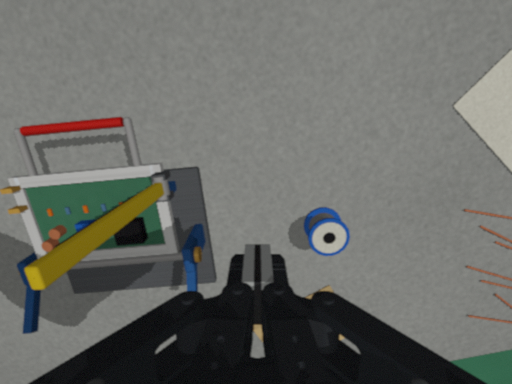

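The bar crosses the board from its pivot at about (160, 187) to its tip at (38, 275), and the path is clear. The stand's yaw is about -9.3°, with the pivot near (0.533, 0.197). Next I align the tool, move to the bar's left and push along an arc.

```bash
python3 -m pendant '[[0,0,0,0,-5.6],[0,0.0037,-0.025,0.016,0],[0,0.0037,-0.026,0.016,0],[0,0,0,0,0]]'
python3 -m pendant '[[0,0,-0.017,0,0],[0,0,-0.017,0,0],[0,0,-0.017,0.002,0],[0,0,-0.017,0.004,0],[0,0,-0.015,0.007,0],[0,0,-0.015,0.009,0],[0,0,-0.013,0.012,0],[0,0,-0.012,0.013,0],[0,0,-0.009,0.015,0],[0,0,-0.007,0.015,0],[0,0,-0.002,0.009,0],[0,0,-0.002,0.008,0]]'
python3 -m pendant '[[0,0,-0.001,0.007,0],[0,0,-0.001,0.006,0],[0,0,0,0,0],[0,0,0,0,0]]'
python3 - <<'E'
from h import *
ims=[bot.read_camera(c)[0] for c in("wrist","scene","side")]
z=[cv2.resize(ims[1][120:230,230:380],(400,293)),cv2.resize(ims[2][130:270,180:370],(400,293))]
cv2.imwrite("pics/c.png",np.vstack([cv2.resize(ims[0],(800,300)),np.hstack(z)]))
E
```

```text
t: 3.32
eef_pos: [0.537, 0.2379, 0.3696]
tool_rot: [-0.003, 0.081, 0.997, -0.003]
contact_force: [-0.9, -1.3, -0.2]
gripper_width: 0.003
grasp_force: 0.0
t: 4.32
eef_pos: [0.5161, 0.1015, 0.2786]
tool_rot: [0.0, 0.079, 0.997, 0.0]
contact_force: [0.2, 0.9, 0.1]
gripper_width: 0.001
grasp_force: 0.1
t: 4.65
eef_pos: [0.5158, 0.1008, 0.2657]
tool_rot: [-0.0, 0.078, 0.997, 0.0]
contact_force: [0.3, -0.1, 0.0]
gripper_width: -0.002
grasp_force: 0.0
```

View pics/c.png

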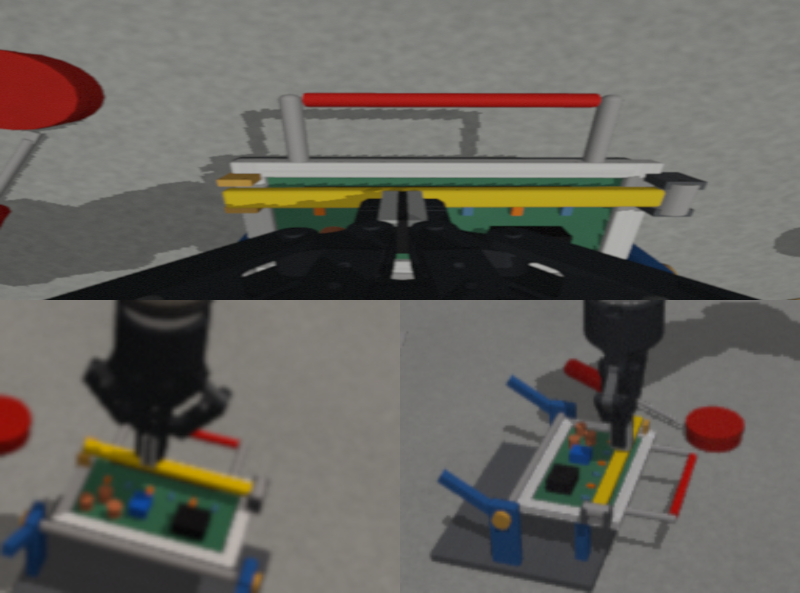

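The bar lies across the board and its tip is at the catch, near (240, 195) in the wrist view. There is no contact force yet, so I press a little further.

```bash
python3 -m pendant '[[0,0,0,0.002,0],[0,0,0,0.002,0],[0,0,0,0,0],[0,0,0,0,0]]';python3 -m pendant '[[0,0,0,0.001,0],[0,0,0,0.001,0],[0,0,0,0,0],[0,0,0,0,0]]'
```

```text
t: 5.13
eef_pos: [0.5161, 0.1007, 0.2623]
tool_rot: [0.0, 0.078, 0.997, 0.0]
contact_force: [-1.1, 0.4, 5.3]
gripper_width: 0.0
grasp_force: 2.9
t: 5.47
eef_pos: [0.5162, 0.1006, 0.2617]
tool_rot: [0.001, 0.079, 0.997, 0.001]
contact_force: [-6.5, -0.9, 21.1]
gripper_width: 0.0
grasp_force: 10.6
```

```bash
python3 -m pendant '[[0,0,0,-0.01,0],[0,0,0,-0.03,0],[0,0,0,-0.03,0],[0.05,0.022,0.005,0,0],[0.05,0.022,0.005,0,0],[0.05,0.021,0.006,0,0],[0.05,0,0,0,7],[0.05,0,0,0,7],[0.05,0,0,0,7],[0.05,0,0,0,7],[0.05,0,0,0,7],[0.05,0,0,0,7]]'
python3 -m pendant '[[0.05,0,0,0,7],[0.05,0,0,0,7],[0.05,0,0,0,7],[0.05,0,0,0,7],[0.05,0,0,0,7],[0.05,0,0,0,7],[0.05,0,0,0,6],[0.05,0,0,0,0],[0.05,0,0,0,0]]'
python3 - <<'E'
from h import *
np.set_printoptions(precision=4,suppress=True)
o=bot.get_obs();print(o["q"],o["gripper_width"],R.from_quat(np.roll(o["tool_rot"],-1)).as_matrix())
ims=[]
for cam in("wrist","scene"):
    im,d=bot.read_camera(cam);ims.append(im)
    for n in("grip_bar","frame_hinge"):
        for x in bot.pinpoint(n,cam)[:1]: print(cam,n,round(x["score"],2),np.round(x["at"]),ray_z(cam,x["at"],.07))
    for x in bot.trace("grip_bar",cam)[:1]:
        v,u=np.nonzero(x["mask"]);P=np.array([ray_z(cam,(a,b),.07)[:2] for a,b in zip(u,v)])
        if len(P)>20:
            w,V=np.linalg.eigh(np.cov(P.T));print(cam,"bar",x["score"],len(P),P.mean(0),V[:,1],np.ptp(P@V[:,1]))
cv2.imwrite("pics/d.png",np.vstack([cv2.resize(ims[0],(400,300)),cv2.resize(ims[1][120:230,230:380],(400,293))]))
E
```

```text
t: 6.47
eef_pos: [0.4539, 0.1264, 0.3298]
tool_rot: [0.0, 0.433, 0.901, 0.0]
contact_force: [0.1, 1.4, 0.2]
gripper_width: 0.588
grasp_force: 0.0
t: 7.22
eef_pos: [0.4539, 0.1266, 0.3297]
tool_rot: [0.0, 0.759, 0.651, -0.0]
contact_force: [-0.5, -0.6, -0.1]
gripper_width: 0.587
grasp_force: 0.0
[-0.8119  0.2543  0.4757  2.1286 -0.1624  0.7925 -0.3886] 0.5866629581268338 [[ 0.153   0.9882  0.    ]
 [ 0.9882 -0.153  -0.0001]
 [-0.0001  0.     -1.    ]]
wrist grip_bar 0.7 [255. 205.] [0.4539 0.1263 0.07  ]
wrist frame_hinge 0.9 [436. 207.] [0.6018 0.1016 0.07  ]
wrist bar 0.82 1415 [0.4537 0.1309] [0.1613 0.9869] 0.10306664320140888
scene frame_hinge 0.91 [277. 213.] [0.6037 0.0941 0.07  ]
scene bar 0.66 172 [0.4519 0.1267] [0.1732 0.9849] 0.09776298739510178
```

View pics/d.png

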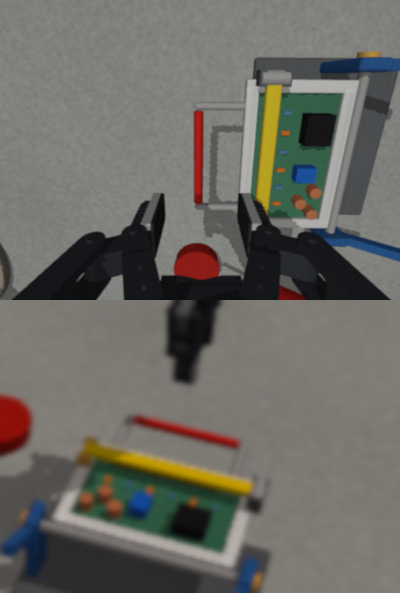

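The retainer is in its catch, and the fingers straddle the red bar, at about (198, 155) in the wrist view, with the jaw axis square to it. I go down and grip.

```bash
python3 -m pendant '[[0.042,0,0,0.02,0],[0.042,0,0,0.025,0],[0.042,0,0,0.025,0],[0.042,0,0,0.02,0],[0.042,0,0,0.015,0],[0.042,0,0,0,0],[0.042,0,0,0,0]]'
python3 -m pendant '[[0,0,0,0,0],[0,0,0,0,0],[0,0,0,0,0],[0,0,0,0,0],[0,0,0,0,0],[0,0,0,0,0]]' 50
```

```text
t: 8.2
eef_pos: [0.454, 0.1262, 0.2244]
tool_rot: [-0.0, 0.76, 0.649, -0.001]
contact_force: [0.4, -0.8, 0.2]
gripper_width: 0.495
grasp_force: 0.0
t: 8.7
eef_pos: [0.452, 0.1271, 0.2251]
tool_rot: [-0.002, 0.76, 0.65, -0.002]
contact_force: [-7.9, 2.2, 6.3]
gripper_width: 0.096
grasp_force: 48.8
```

```bash
python3 -m pendant '[[0,0,0.0006,-0.0135,0],[0,0,0.0018,-0.0134,0],[0,0,0.0029,-0.0132,0],[0,0,0.0041,-0.0129,0],[0,0,0.0052,-0.0125,0],[0,0,0.0062,-0.012,0],[0,0,0.0073,-0.0114,0],[0,0,0.0082,-0.0107,0],[0,0,0,0,0],[0,0,0,0,0]]'; python3 -c "
from h import *
o=bot.get_obs();print(tool([.605,.102,.380]))"
```

```text
t: 9.53
eef_pos: [0.4882, 0.1211, 0.3253]
tool_rot: [-0.002, 0.76, 0.65, -0.001]
contact_force: [-8.6, 2.1, 6.0]
gripper_width: 0.094
grasp_force: 50.2
[-0.00059201  0.11806572 -0.055212  ]
```

```bash
python3 -m pendant '[[0,0,0.0091,-0.01,0],[0,0,0.01,-0.0091,0],[0,0,0.0107,-0.0082,0],[0,0,0.0114,-0.0073,0],[0,0,0.012,-0.0062,0],[0,0,0.0125,-0.0052,0],[0,0,0,0,0]]'; python3 -m pendant '[[0,0,0.0065,-0.0022,0],[0,0,0.0065,-0.0019,0],[0,0,0.0066,-0.0016,0],[0,0,0.0066,-0.0013,0],[0,0,0.0067,-0.001,0],[0,0,0.0067,-0.0008,0],[0,0,0.0067,-0.0004,0],[0,0,0.0067,-0.0002,0],[0,0,0,0,0],[0,0,0,0,0]]'
python3 - <<'E'
from h import *
np.set_printoptions(precision=4,suppress=True)
print(tool([.605,.102,.380]));ims=[]
for cam in("scene","side","wrist"):
    im,d=bot.read_camera(cam);ims.append(im)
    if cam!="wrist":
      for n,z in(("grip_bar",.225),("frame_hinge",.07)):
        for x in bot.pinpoint(n,cam)[:1]: print(cam,n,round(x["score"],2),np.round(x["at"]),ray_z(cam,x["at"],z))
cv2.imwrite("pics/e.png",np.hstack([cv2.resize(ims[0][100:250,200:400],(400,300)),cv2.resize(ims[1][80:260,140:380],(400,300))]))
E
```

```text
t: 10.12
eef_pos: [0.5566, 0.1099, 0.3727]
tool_rot: [0.001, 0.761, 0.649, 0.002]
contact_force: [-4.1, -0.6, 10.3]
gripper_width: 0.097
grasp_force: 50.6
t: 10.95
eef_pos: [0.6078, 0.102, 0.3802]
tool_rot: [0.001, 0.761, 0.649, 0.001]
contact_force: [0.4, -1.6, 7.1]
gripper_width: 0.095
grasp_force: 50.3
[-0.0004 -0.0028  0.0002]
scene grip_bar 0.75 [285. 164.] [0.6049 0.1029 0.225 ]
side grip_bar 0.57 [239. 143.] [0.6109 0.1059 0.225 ]
side frame_hinge 0.61 [244. 205.] [0.6077 0.0986 0.07  ]
```

View pics/e.png

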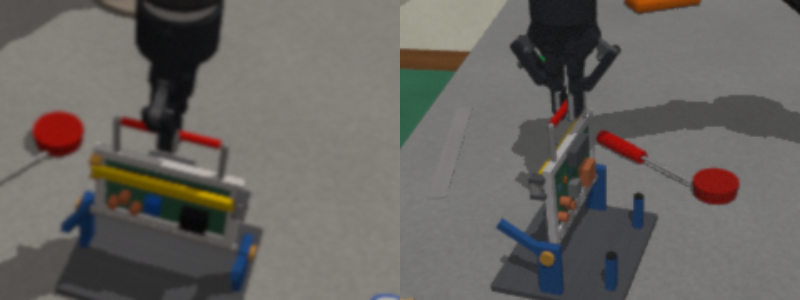

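The frame stands upright with the red bar in the fingers, at about (170, 130) in the left view, and the retainer is closed. The fit is within about 3 mm (0.02 rad) and the sideways force is near zero. I let it settle and hand in.

```bash
python3 -m pendant '[[0,0,-0.001,0,0],[0,0,0,0,0],[0,0,0,0,0],[0,0,0,0,0],[0,0,0,0,0],[0,0,0,0,0]]'; python3 -c "
from station import bot
print(bot.hand_in())"
```

```text
t: 11.8
eef_pos: [0.6064, 0.1022, 0.3802]
tool_rot: [0.0, 0.76, 0.649, 0.0]
contact_force: [-0.7, -2.0, 6.3]
gripper_width: 0.092
grasp_force: 50.2
the job is handed in; nothing more can be done
None
```

I handed the job in at 11.8 s, with the retainer in its catch and the gripper holding the red bar (about 50 N) with the frame upright to within roughly 0.02 rad by my measurement; the judge returned no verdict.

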